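# Thread the lock collar on the post and hold the loupe at its focal mark

### The arm

A 6-joint arm with a two-finger parallel gripper is mounted at the origin on the work surface. World frame = base frame: x ahead of the robot, y to its left, z up, the work surface at z = 0. Lengths are in m, angles in rad, forces in N, time in s.
With the tool pointing down it reaches from about 0.3 to 0.775 m from the base axis. Payload 14.6 kg.
Tool frame: the origin (TCP) lies at the very end of the fingers, on their centre line; the grasp point (between the pads) lies 19 mm behind it; z points along the fingers, y is the line along which they close (so a half turn about z gives the same grasp; the last joint's range is limited). The gripper opens to 94 mm and grips with 3 to 60 N. Pads are 16 mm wide; open, the fingers measure 119 mm over their backs; the gripper's body (75 mm by 177 mm) begins 78 mm behind the grasp point.
Start: joints at [-1.27, 0.3, 1.521, -0, 1.321, -0.067], TCP at [0.198, -0.513, 0.17] pointing down, gripper open.
Joint ranges: [-3.03, 3.03], [-0.79, 2.21], [0.23, 2.52], [-1.04, 4.18], [0, 3.07], [-2.55, 2.55]. Speed limits (rad/s): [2.22, 2.22, 2.57, 3.14, 3.14, 3.14].

### API

Orientations are given as [roll, pitch, yaw] about the fixed x, y, z axes, in that order (R = Rz(yaw) Ry(pitch) Rx(roll)).
In Python, from station import ctrl, camera, camera_info, finder gives the robot as it stands.
- The arm moves only by the tool carry_out, never from a script. Its argument "motion" is a list of rows, each a list of 2 entries, a list of its own where there are three numbers: the shift along the tool's x, y, z as a fraction of full scale, then the turn about the tool's z as a fraction of full scale. A call has 1 to 12 rows; each row is the pose to reach, as a shift and turn from the pose commanded when the call began, along the tool's axes at that moment, turning the shorter way round; what a row does not reach only later rows make up. Full scale, the value 1, is 200 mm for a shift and 360 degrees for a turn. A row lasts 1/10 s, in which the tool goes at most 50 mm and 8.59 degrees, less where a joint would pass 70% of its speed; a pose out of reach is approached as far as the arm can. A call with a number of a shift or a turn outside -1 to 1 is refused whole. A call with a gripper value outside its range is refused whole. "hand" is the closure, from -1 (fully open) to 1 (shut), set as the call begins (left out, the last holds). The fingers move at their own pace and stop on an object; "force" is the grip in N (left out, the last holds). Time passes only in rows, so rows that repeat a pose let the fingers close. It gives the time, the measured TCP pose, the force, the opening and the grip force at its end, in the units of the state.
- ctrl.get_obs(): the state, without advancing time (a new reading comes with each control period).
- camera(name): name is "scene" or "side" or "wrist"; returns (picture, depth): 400x640x3 uint8, blue, green, red; 400x640 float32, m along the optical axis (not along the pixel's ray), 0 where there is no reading.
- camera_info(name): a dict with "camera_matrix" (3x3 intrinsics, pixels), "origin" and "attitude" of the camera in the world. Camera axes: x right, y down, z forward; pixel columns grow to the right and rows downward; lengths in m; the calibration is good to about 2 mm. A picture is of the moment at which its call begins: read the wrist's pose just before it. camera_info takes no time and is no camera call; for the wrist camera it gives the pose at the moment of the call.
- ctrl.hand_in(): hands the job in; it is judged then, once.
Trained networks look in the newest picture that a camera, given by its name, has taken for a name from the list of things; names that differ only in an ending like _2 or _b are one class to them, and where a whole thing is asked for, a point or a joint stands for the part that bears it (a point fixed in the world has none). Each returns a list of dicts, best first, with "conf" (0 to 1); they miss things now and then, are a little off and sometimes report something else, mostly with a low value. They report only what shows in the picture. A call takes as long as a camera call. They do not tell look-alikes from the thing itself.
- finder.boxes_of(camera, query): "location" ([column, row] in pixels, amid what is visible of it).
- finder.cut_out(camera, query): "mask" (400x640 bool, what is visible of it) and "location" ([column, row] in pixels, amid what is visible of it).
- finder.pinpoint(camera, query): "location" ([column, row] in pixels: a listed point, or the origin of a listed thing).
The state is a dict: "time_s": time; "qpos": joint angles; "joint_vel": joint speeds; "tau": joint torques, N m; "ee_pos": TCP position; "eef_rot": TCP orientation; "force": force on the tool from outside, world axes, zero at the start; "moment": the same for the moment, N m; "grip_width": finger opening in m; "grip_force": force on a finger pad.
Only numpy, scipy, OpenCV 4.12 (cv2) and the standard library are available. Lean on these libraries where they do the work, as an engineer would, in place of code of your own. Each camera call takes 0.05 s, during which the arm holds its last target. There are 200 camera calls.

### The job

Thread the brass lock collar, flange down, onto the short post of the inspection stand so that it sits flat on the base plate, and let go of it. Then take the loupe by its handle and hold it level in the air, the middle of its lens straight above the post and at the height shown by the pointer on the stand's column, touching nothing else; finish still holding it there, gripped and steady. Leave the pointer as it is set and the other things on the bench alone.

Things in the scene. Friction and masses are not known exactly. Their poses are not given: they have to be found in the camera images.
- collar: Loose brass lock collar, about 120 g, lying flange down on the bench: flange 48 mm diameter, 6 mm thick, with a hub 32 mm diameter on top, 26 mm tall in all; a 15 mm bore right through. Origin: centre of its underside (on the bore axis); z up along the bore. Grip it across the hub, above the flange.
- loupe: Loose hand loupe, 140 g, lying flat: steel rim 62 mm diameter, 18 mm high, round a glass lens; black handle bar 90 mm long, 16 mm wide, 4 to 22 mm above the underside; steel end block 25 x 24 x 26 mm. Balances within 10 mm of the handle middle. Origin: on the underside, below the middle of the handle bar; x along the handle to the lens, z up. Lens centre at x = 95 mm, 9 mm up.
- lens_center (a point): Centre of the loupe's lens, half way up its rim; z is the lens axis.
- stand: Fixed inspection stand: grey base plate 200 x 80 x 12 mm. Origin: under the post, on the bench; x points from the post to the column, z up. The plate spans x = -48 to 152 mm. Post: dark steel, at the origin, 10 mm diameter, rising 38 mm above the plate, with a tapered tip. Column: 12 mm diameter at x = 125 mm, its top 180 mm above the bench. It carries the pointer.
- post_seat (a point): Point on the post's axis at the top of the base plate, 12 mm above the bench; the collar's underside rests here.
- post_tip (a point): Top of the post, 50 mm above the bench.
- marker_tip (a point): Inner end of the pointer, a flat aluminium finger 3 mm thick and 12 mm wide on the slider (24 x 26 x 14 mm) of the column; it reaches towards the post and ends 79 mm from the post's axis. Its height (mid-thickness) is the focal height at which the middle of the lens must be held.
- marker (a joint): Height setting of the pointer: 0 to 0.05 m; the pointer's mid-thickness stands 100 mm + this above the bench. It is held by friction (about 6 N) and must be left as it is.
- screw_jar: Glass jar with a steel cap, 68 mm diameter, 100 mm tall; bystander. Origin: centre of its underside.
- padlock: Brass padlock lying flat, body 45 x 50 x 20 mm with a steel shackle at +x; bystander. Origin: centre of the underside of its body.
- carton: Cardboard carton 140 x 75 x 50 mm; bystander. Origin: centre of its underside.
- screwdriver: Screwdriver lying on the bench, handle to its -x; bystander. Origin: on its underside, near its middle.
Mind the look-alikes: they are no part of the job. There is more than one size of the loupe; the job needs the smallest.

How it is judged:
On the way:
1. the collar is threaded on the post, flat on the base plate, and let go (horizontal distance between collar and post_seat below 0.005 m and z of collar in the frame of post_seat between -0.004 and 0.004 m and angle between collar's own z axis and vertical below 0.09 rad and contact force between collar and the fingers below 0.1 N), for 0.2 s.
At the end, for the whole second after the job is handed in: Collar on the post (axes within 5 mm), flat on the plate (4 mm, 5 degrees), let go; loupe held by the fingers alone, touching neither stand nor collar, still, level within 7 degrees, lens centre within 12 mm of the post axis and 8 mm of the pointer height; pointer within 5 mm of its setting (all of step 1 and horizontal distance between lens_center and post_seat below 0.012 m and z of lens_center in the frame of marker_tip between -0.008 and 0.008 m and angle between loupe's own z axis and vertical below 0.12 rad and linear speed of loupe below 0.02 m/s and angular speed of loupe below 0.2 rad/s and contact force between loupe and the fingers above 1 N and contact force between loupe and stand below 0.05 N and contact force between loupe and collar below 0.05 N and distance of marker_tip from where it was at the start of the episode below 0.005 m); the arm keeps its last pose, push and grip.
It fails at once if the pointer is pushed from its setting (more than 5 mm) (distance of marker_tip from where it was at the start of the episode above 0.005 m).
It fails at once if a bystander (jar, padlock, carton, screwdriver) is shifted by more than 15 mm (distance of any of screw_jar, padlock, carton, screwdriver from where it was at the start of the episode above 0.015 m).
It also fails if it takes over 61 s, if anything falls off the work surface, if the arm or the gripper's body presses on something with over 40 N, if the wrist force passes 120 N, or if a joint passes its speed limit or range.

## Working session

There is one attempt and no reset: what is moved stays moved. The work goes in short steps, Python scripts to look and compute and a tool call to move; the robot and the scene stay as the last step left them, time stands still between calls to the robot, and variables do not carry over. Pictures are saved under pics/ and viewed, at most 10 in all, crops included, and the job is handed in when it is done.

Besides the shell and the picture viewer there is one more tool, called after "Call:" as name(argument=value, ...), one argument or row to a line, values as JSON. carry_out: Moves the arm, as the interface text tells. Its arguments: {"type":"object","properties":{"motion":{"type":"array","items":{"type":"array"}},"hand":{"type":"number"},"force":{"type":"number"}},"required":["motion"]}

```bash
mkdir -p pics; cat > h.py <<'E'
import numpy as np, cv2
from station import ctrl, camera, camera_info, finder
from scipy.spatial.transform import Rotation as Ro
def cam(n):
    i=camera_info(n); K=np.array(i["camera_matrix"]); A=np.array(i["attitude"])
    R=A if A.shape==(3,3) else (Ro.from_euler('xyz',A).as_matrix() if A.size==3 else Ro.from_quat(A).as_matrix())
    return K,R,np.array(i["origin"])
def ray(c,px,z):  # intersect pixel ray with height z
    K,R,o=c; d=R@np.linalg.solve(K,[px[0],px[1],1]); return o+d*(z-o[2])/d[2]
def dep(c,px,D):
    K,R,o=c; return o+R@(np.linalg.solve(K,[px[0],px[1],1])*D)
def cloud(c,D,mask=None):
    K,R,o=c; v,u=np.nonzero((D>0) if mask is None else (mask&(D>0)))
    P=np.linalg.solve(K,np.stack([u,v,np.ones(len(u))]))*D[v,u]
    return (R@P).T+o,u,v
E
python3 - <<'E'
from h import *
print(camera_info("scene")); print(ctrl.get_obs())
a,_=camera("scene");b,_=camera("side")
cv2.imwrite("pics/a.png",a);cv2.imwrite("pics/b.png",b)
for n in("scene","side"):
    c=cam(n);print(n,c[2],c[1][:,2])
    for q in("collar","loupe","lens_center","post_tip","post_seat","marker_tip"):
        print(q,[(np.round(r["location"]).tolist(),round(r["conf"],2)) for r in finder.pinpoint(n,q)])
E
```

```text
{'camera_matrix': array([[380.9090961 ,   0.        , 316.80935109],
       [  0.        , 380.9090961 , 203.79189246],
       [  0.        ,   0.        ,   1.        ]]), 'origin': array([ 0.96605444, -0.77526562,  0.9513297 ]), 'attitude': array([-2.34155762, -0.01916479,  0.51865057])}
{'time_s': 0.0, 'qpos': array([-1.26957064e+00,  3.00465449e-01,  1.52162123e+00, -1.94109232e-05,
        1.32070913e+00, -6.65888466e-02]), 'joint_vel': array([-7.88776134e-04,  6.21663677e-05,  3.25371160e-04, -5.60091683e-04,
        5.93638189e-04,  1.81068487e-04]), 'tau': array([-8.55256494e-04, -5.31812525e+01, -3.52735126e+01,  7.08008185e-02,
        2.44121393e-02, -9.45766601e-05]), 'ee_pos': array([ 0.19766826, -0.51290316,  0.16957248]), 'eef_rot': array([-3.14039091e+00, -6.12978902e-05,  3.67819310e-01]), 'force': array([-0.37303993,  0.0898976 ,  0.76691641]), 'moment': array([0.0154438 , 0.01150235, 0.01093075]), 'grip_force': 0.0, 'grip_width': 0.09390076304661907}
scene [ 0.96605444 -0.77526562  0.9513297 ] [-0.34401656  0.62965517 -0.69655364]
collar [([268.0, 262.0], 0.72)]
loupe [([287.0, 188.0], 0.88), ([314.0, 149.0], 0.76), ([336.0, 180.0], 0.75)]
lens_center [([298.0, 152.0], 0.91), ([272.0, 208.0], 0.77), ([361.0, 186.0], 0.65)]
post_tip []
post_seat [([333.0, 230.0], 0.64)]
marker_tip [([381.0, 150.0], 0.71), ([363.0, 209.0], 0.46)]
side [0.43187977 0.72193324 0.77571791] [ 0.09895471 -0.73131947 -0.67481835]
collar [([344.0, 178.0], 0.52)]
loupe [([393.0, 376.0], 0.84), ([319.0, 303.0], 0.83), ([281.0, 151.0], 0.62), ([380.0, 260.0], 0.59)]
lens_center [([420.0, 323.0], 0.91), ([374.0, 222.0], 0.89), ([277.0, 297.0], 0.71)]
post_tip [([298.0, 211.0], 0.8)]
post_seat [([295.0, 222.0], 0.9)]
marker_tip [([261.0, 192.0], 0.6)]
```

View pics/a.png

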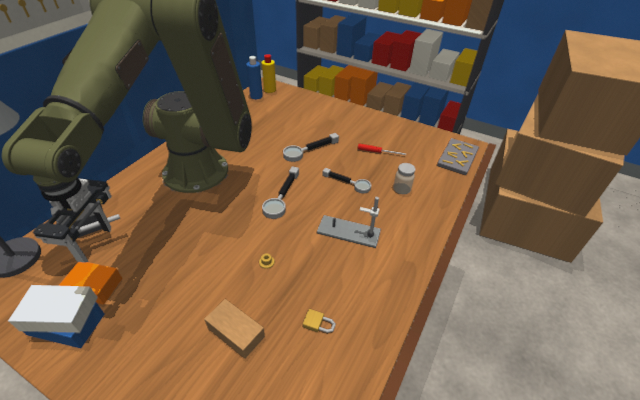

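View pics/b.png

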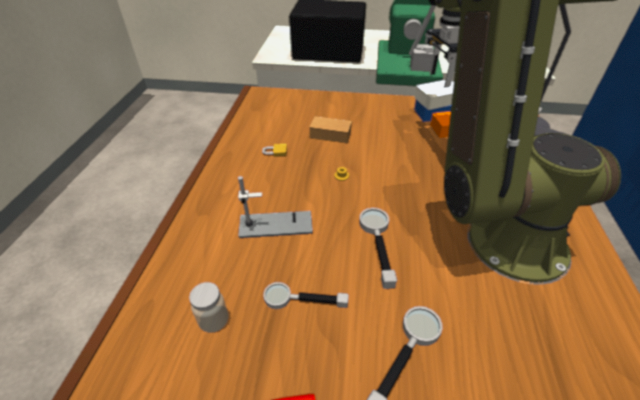

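The scene view shows three loupes (lenses at about (274,208), (293,153) and (363,186)). It also shows the collar at (267,261), the stand with its post at (334,222) and the column at (375,215). The loupe nearest the jar looks smallest, so I'll measure it.

```bash
python3 - <<'E'
from h import *
for n in("scene","side"):
    im,D=camera(n); c=cam(n)
    for q in("collar","loupe","lens_center","stand","screw_jar","post_tip","marker_tip","screwdriver","padlock","carton"):
        for r in finder.cut_out(n,q):
            if r["conf"]<.4: continue
            P,u,v=cloud(c,D,r["mask"]); P=P[P[:,2]>0.003]
            if len(P)<8: continue
            (ctr,sz,an)=cv2.minAreaRect(P[:,:2].astype(np.float32))
            # end-to-end axis
            print(n,q,round(r["conf"],2),np.round(r["location"]),"med",np.round(np.median(P,0),3),"rect",np.round(ctr,3),np.round(sz,3),round(an,1),"zmax",round(np.percentile(P[:,2],98),3))
    for q,z in(("collar",0),("loupe",0),("lens_center",.009),("post_tip",.05),("post_seat",.012),("stand",0),("marker_tip",.12)):
        for r in finder.pinpoint(n,q): print("  pin",n,q,round(r["conf"],2),np.round(r["location"]),np.round(ray(c,r["location"],z),4))
E
```

```text
scene collar 0.74 [267. 259.] med [ 0.496 -0.226  0.015] rect [ 0.493 -0.223] [0.045 0.039] 45.4 zmax 0.03
scene loupe 0.94 [352. 182.] med [0.57  0.239 0.016] rect [0.531 0.251] [0.062 0.196] 84.9 zmax 0.028
scene loupe 0.81 [280. 202.] med [ 0.37  -0.001  0.02 ] rect [0.355 0.059] [0.077 0.255] 17.7 zmax 0.036
scene loupe 0.55 [302. 149.] med [0.305 0.318 0.02 ] rect [0.291 0.366] [0.259 0.107] 67.8 zmax 0.037
scene lens_center 0.97 [354. 180.] med [0.572 0.239 0.016] rect [0.531 0.251] [0.062 0.196] 84.9 zmax 0.028
scene lens_center 0.78 [304. 148.] med [0.304 0.316 0.02 ] rect [0.324 0.35 ] [0.257 0.083] 51.5 zmax 0.037
scene lens_center 0.7 [235. 326.] med [ 0.564 -0.458  0.05 ] rect [ 0.553 -0.45 ] [0.076 0.142] 83.4 zmax 0.054
scene lens_center 0.66 [278. 201.] med [ 0.37 -0.    0.02] rect [0.354 0.059] [0.08  0.255] 18.7 zmax 0.035
scene stand 0.76 [352. 226.] med [0.671 0.021 0.014] rect [0.646 0.043] [0.202 0.137] 14.6 zmax 0.16
scene stand 0.51 [371. 212.] med [0.718 0.029 0.124] rect [0.703 0.09 ] [0.057 0.141] 5.6 zmax 0.133
scene screw_jar 0.63 [404. 179.] med [0.731 0.
[... 2978 characters left out ...]
63 [342. 178.] [ 0.4878 -0.21    0.    ]
  pin side loupe 0.94 [318. 301.] [0.5037 0.2427 0.    ]
  pin side loupe 0.89 [382. 257.] [0.3589 0.0952 0.    ]
  pin side loupe 0.75 [394. 376.] [0.3307 0.3924 0.    ]
  pin side lens_center 0.86 [278. 295.] [0.5983 0.2456 0.009 ]
  pin side lens_center 0.85 [376. 222.] [ 0.3786 -0.0179  0.009 ]
  pin side lens_center 0.74 [424. 325.] [0.2657 0.2771 0.009 ]
  pin side post_tip 0.68 [295. 210.] [0.6014 0.0036 0.05  ]
  pin side post_seat 0.86 [294. 221.] [0.6031 0.009  0.012 ]
  pin side stand 0.65 [294. 225.] [0.604  0.0136 0.    ]
  pin side stand 0.39 [214. 318.] [0.7281 0.3178 0.    ]
  pin side marker_tip 0.72 [260. 192.] [0.6862 0.0192 0.12  ]
```

```bash
cat >> h.py <<'E'
def mv(x,y,z,yaw):
    o=ctrl.get_obs(); R=Ro.from_euler('xyz',o["eef_rot"]).as_matrix()
    s=R.T@(np.array([x,y,z])-o["ee_pos"])/.2
    dy=(yaw-o["eef_rot"][2]+np.pi)%(2*np.pi)-np.pi
    print("shift",np.round(s,4).tolist(),"turn",round(-dy/2/np.pi,4),"t",round(o["time_s"],2),"pos",np.round(o["ee_pos"],4),"rpy",np.round(o["eef_rot"],4),"w",round(o["grip_width"],4),"F",np.round(o["force"],1))
E
python3 - <<'E'
from h import *
mv(.47,-.215,.2,.2)
E
```

```text
shift [1.8064, -0.902, -0.1492] turn 0.0267 t 2.5 pos [ 0.1977 -0.5132  0.1702] rpy [3.1416 0.     0.3677] w 0.0938 F [ 0.6  0.7 -0. ]
```

Call:
carry_out(
  motion=[
    [[0.9,-0.45,-0.15],0.0267],
    [[0.9,-0.45,-0.15],0.0267],
    [[0.9,-0.45,-0.15],0.0267],
    [[0.9,-0.45,-0.15],0.0267],
    [[0.9,-0.45,-0.15],0.0267],
  ],
  hand=-1,
  force=25,
)

```text
time_s: 3.0
ee_pos: [0.3361, -0.3616, 0.2013]
eef_rot: [3.14, -0.001, 0.204]
force: [-0.0, -1.0, 0.1]
grip_width: 0.0938
grip_force: 0.0
```

```bash
python3 - <<'E'
from h import *
mv(.47,-.215,.2,.2)
E
```

```text
shift [0.8042, -0.5823, 0.0071] turn 0.0007 t 3.0 pos [ 0.3361 -0.3616  0.2013] rpy [ 3.1403e+00 -1.4000e-03  2.0410e-01] w 0.0938 F [-0.  -1.   0.1]
```

Call:
carry_out(
  motion=[
    [[0.8,-0.58,0.0],0],
    [[0.8,-0.58,0.0],0],
    [[0.8,-0.58,0.0],0],
    [[0.8,-0.58,0.0],0],
    [[0.8,-0.58,0.0],0],
    [[0.8,-0.58,0.0],0],
  ],
)

```text
time_s: 3.6
ee_pos: [0.4672, -0.2189, 0.1998]
eef_rot: [-3.141, 0.001, 0.202]
force: [-1.2, -0.4, 0.8]
grip_width: 0.0936
grip_force: 0.0
```

```bash
python3 - <<'E'
from h import *
im,D=camera("wrist"); c=cam("wrist"); print(c[2],c[1][:,2],D[D>0].min())
cv2.imwrite("pics/w1.png",im)
for q in("collar",):
    for r in finder.pinpoint("wrist",q): print(q,r["conf"],r["location"],ray(c,r["location"],0))
    for r in finder.cut_out("wrist",q):
        P,u,v=cloud(c,D,r["mask"]); t=P[(P[:,2]>.02)&(P[:,2]<.032)]
        print(r["conf"],np.median(P,0),len(P),"top",len(t),[cv2.minEnclosingCircle(x.astype(np.float32)) for x in (t[:,:2],P[P[:,2]>.003][:,:2])] if len(t) else 0)
mv(.49,-.215,.1,.2)
E
```

```text
[ 0.54929127 -0.20292477  0.41378143] [-0.28375623 -0.05827025 -0.95712433] 0.059013642
collar 0.85 [327.4, 149.9] [ 0.48900038 -0.22170973  0.        ]
0.73 [ 0.49318334 -0.22107978  0.00638354] 1010 top 414 [((0.49082377552986145, -0.2221086174249649), 0.015948666259646416), ((0.49073857069015503, -0.2219560742378235), 0.023737289011478424)]
shift [0.1209, -0.0022, 0.5006] turn -0.0003 t 3.75 pos [ 0.4664 -0.2202  0.2001] rpy [3.1415e+00 2.0000e-04 1.9840e-01] w 0.0939 F [0.9 1.4 0.2]
```

View pics/w1.png

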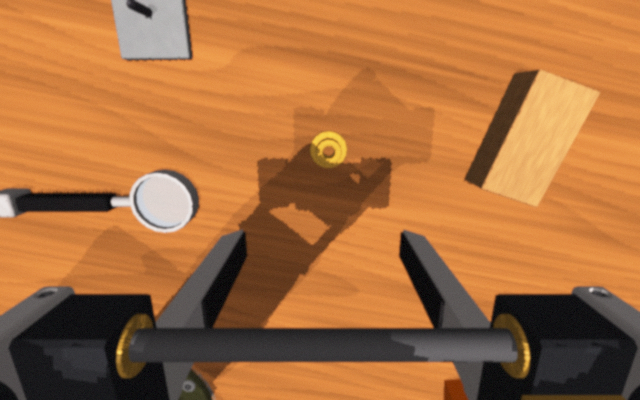

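The wrist view shows the collar at (328,150). The fitted radii of 16 and 24 mm match it, and it sits at (0.4908, -0.2220).

```bash
python3 - <<'E'
from h import *
mv(.4908,-.2220,.01,.2)
E
```

```text
shift [0.118, 0.0329, 0.9506] turn -0.0003 t 3.75 pos [ 0.4664 -0.2202  0.2001] rpy [3.1415e+00 2.0000e-04 1.9840e-01] w 0.0939 F [0.9 1.4 0.2]
```

Call:
carry_out(
  motion=[
    [[0.118,0.033,0.2],0],
    [[0.118,0.033,0.4],0],
    [[0.118,0.033,0.6],0],
    [[0.118,0.033,0.75],0],
    [[0.118,0.033,0.75],0],
    [[0.118,0.033,0.75],0],
  ],
)

```text
time_s: 4.35
ee_pos: [0.4915, -0.2218, 0.0511]
eef_rot: [3.141, -0.0, 0.199]
force: [0.2, -1.0, 0.5]
grip_width: 0.0943
grip_force: 0.0
```

```bash
python3 - <<'E'
from h import *
for i in range(3): mv(.4908,-.2220,.01,.2); 
im,D=camera("wrist"); c=cam("wrist")
for r in finder.cut_out("wrist","collar"):
        P,u,v=cloud(c,D,r["mask"]); t=P[(P[:,2]>.02)&(P[:,2]<.032)]
        print(r["conf"],len(P),"top",len(t),[cv2.minEnclosingCircle(x.astype(np.float32)) for x in (t[:,:2],P[P[:,2]>.003][:,:2])] if len(t) else 0)
mv(.4908,-.2220,.01,.2)
E
```

```text
shift [-0.0036, 0.0004, 0.2057] turn -0.0002 t 4.35 pos [ 0.4915 -0.2218  0.0511] rpy [ 3.1413e+00 -3.0000e-04  1.9870e-01] w 0.0943 F [ 0.2 -1.   0.5]
shift [-0.0036, 0.0004, 0.2057] turn -0.0002 t 4.35 pos [ 0.4915 -0.2218  0.0511] rpy [ 3.1413e+00 -3.0000e-04  1.9870e-01] w 0.0943 F [ 0.2 -1.   0.5]
shift [-0.0036, 0.0004, 0.2057] turn -0.0002 t 4.35 pos [ 0.4915 -0.2218  0.0511] rpy [ 3.1413e+00 -3.0000e-04  1.9870e-01] w 0.0943 F [ 0.2 -1.   0.5]
0.71 2204 top 974 [((0.49202194809913635, -0.22111698985099792), 0.015957456082105637), ((0.4921248257160187, -0.2209366112947464), 0.024009428918361664)]
shift [-0.0081, -0.001, 0.2111] turn -0.0001 t 4.45 pos [ 0.4923 -0.2218  0.0522] rpy [ 3.1397e+00 -2.3000e-03  1.9930e-01] w 0.094 F [-0.1  0.2 -0.4]
```

Call:
carry_out(
  motion=[
    [[0,-0.002,0.1],0],
    [[0,-0.002,0.205],0],
    [[0,-0.002,0.205],0],
    [[0,-0.002,0.205],0],
  ],
)

```text
time_s: 4.85
ee_pos: [0.4921, -0.2209, 0.0107]
eef_rot: [3.141, -0.001, 0.2]
force: [0.5, 0.1, -0.0]
grip_width: 0.0938
grip_force: 0.0
```

Call:
carry_out(
  motion=[
    [[0,0,0],0],
    [[0,0,0],0],
    [[0,0,0],0],
    [[0,0,0],0],
    [[0,0,0],0],
    [[0,0,0],0],
    [[0,0,0],0],
    [[0,0,0],0],
  ],
  hand=1,
  force=25,
)

```text
time_s: 5.65
ee_pos: [0.4915, -0.2204, 0.0091]
eef_rot: [-3.142, 0.0, 0.2]
force: [-0.6, -0.2, -0.2]
grip_width: 0.0334
grip_force: 0.0
```

Call:
carry_out(
  motion=[
    [[0,0,0],0],
    [[0,0,0],0],
    [[0,0,0],0],
  ],
)

```text
time_s: 5.95
ee_pos: [0.4915, -0.2204, 0.0092]
eef_rot: [-3.142, -0.0, 0.2]
force: [0.7, -0.2, -0.4]
grip_width: 0.0094
grip_force: 0.0
```

Call:
carry_out(
  motion=[
    [[0,0,-0.25],0],
    [[0,0,-0.5],0],
    [[0,0,-0.7],0],
    [[0,0,-0.7],0],
  ],
)

```text
time_s: 6.35
ee_pos: [0.4936, -0.2215, 0.1548]
eef_rot: [3.136, -0.007, 0.2]
force: [0.2, 0.2, -0.2]
grip_width: 0.0005
grip_force: 0.0
```

```bash
python3 - <<'E'
from h import *
mv(.50,-.02,.15,.2)
E
```

```text
shift [0.2316, -0.981, 0.02] turn 0.0 t 6.35 pos [ 0.4936 -0.2215  0.1548] rpy [ 3.1358 -0.007   0.2001] w 0.0005 F [ 0.2  0.2 -0.2]
```

```bash
python3 - <<'E'
from h import *
im,D=camera("wrist"); c=cam("wrist"); cv2.imwrite("pics/w2.png",im)
for r in finder.cut_out("wrist","collar"):
        P,u,v=cloud(c,D,r["mask"]); t=P[(P[:,2]>.02)&(P[:,2]<.032)]
        print(r["conf"],r["location"],np.median(P,0),len(P),"top",len(t),[cv2.minEnclosingCircle(x.astype(np.float32)) for x in (t[:,:2],P[P[:,2]>.003][:,:2])] if len(t) else 0)
E
```

```text
0.83 [320.9, 175.6] [ 0.4940149  -0.21955246  0.00570421] 1146 top 446 [((0.4894680380821228, -0.22037020325660706), 0.01584235578775406), ((0.4894392490386963, -0.2193784862756729), 0.022501051425933838)]
```

View pics/w2.png

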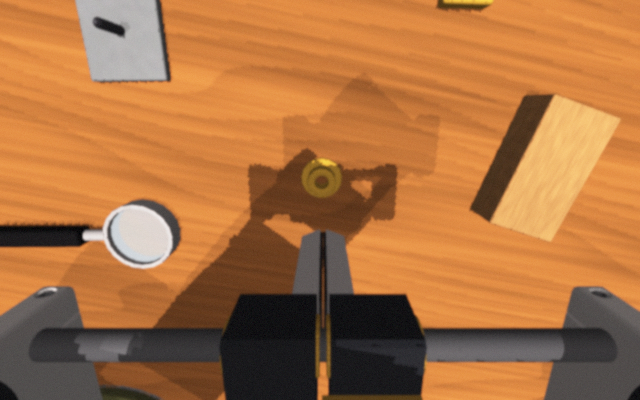

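```bash
python3 - <<'E'
from h import *
o=ctrl.get_obs();im,D=camera("wrist"); c=cam("wrist"); K,R,p=c
Rt=Ro.from_euler('xyz',o["eef_rot"]).as_matrix()
print(K, "cam in tool",Rt.T@(p-o["ee_pos"]), Rt.T@R)
q=R.T@(o["ee_pos"]-p); print("tcp pix",(K@q/q[2]),q[2])
for px in((322,237),(312,240),(335,240),(310,260),(322,280),(300,290),(321,176),(250,320)):
    d=D[px[1],px[0]]; w=dep(c,px,d); print(px,d,w,"tool",Rt.T@(w-o["ee_pos"]))
E
```

```text
[[319.56002478   0.         322.63626145]
 [  0.         319.56002478 195.97787661]
 [  0.           0.           1.        ]] cam in tool [ 8.40818480e-02 -2.67797817e-05 -2.12579165e-01] [[ 9.01610729e-04 -9.56757282e-01 -2.90886043e-01]
 [ 9.99999179e-01  1.12734781e-03 -6.08445258e-04]
 [ 9.10064174e-04 -2.90885256e-01  9.56757514e-01]]
tcp pix [322.83883117 222.0787425    1.        ] 0.2278449328949322
(322, 237) 0.185221 [ 0.49872428 -0.21847262  0.19160608] tool [ 0.00745455 -0.00048146 -0.04228428]
(312, 240) 0.17823733 [ 0.49887117 -0.21276659  0.19851616] tool [ 0.0087378  -0.00604001 -0.04919697]
(335, 240) 0.17855215 [ 0.50130402 -0.22537526  0.19822414] tool [ 0.00861631  0.00680047 -0.0488967 ]
(310, 260) 0.15682612 [ 0.49846789 -0.2125803   0.22099839] tool [ 0.00839711 -0.0062881  -0.07167964]
(322, 280) 0.14619711 [ 0.49608682 -0.21910018  0.23320556] tool [ 0.00477742 -0.00036348 -0.08388579]
(300, 290) 0.13233402 [ 0.49775062 -0.20949539  0.24661861] tool [ 0.00832716 -0.00943737 -0.09730197]
(321, 176) 0.37281957 [ 0.48922467 -0.21878479 -0.00158346] tool [-0.00206827 -0.00218886  0.15089683]
(250, 320) 0.07891569 [ 0.51902172 -0.19643579  0.29533073] tool [ 0.03180722 -0.01797786 -0.14600137]
```

```bash
python3 - <<'E'
from h import *
o=ctrl.get_obs();print(o["ee_pos"])
for n in("side","scene"):
    im,D=camera(n);P,u,v=cloud(cam(n),D)
    m=(np.hypot(P[:,0]-o["ee_pos"][0],P[:,1]-o["ee_pos"][1])<.03)&(P[:,2]>.05)&(P[:,2]<.35)
    Q=P[m]; print(n,len(Q),np.round(np.sort(Q[:,2])[:12],3)); L=Q[Q[:,2]<Q[:,2].min()+.02]; print(L.min(0),L.max(0))
E
```

```text
[ 0.49104917 -0.22020387  0.1481614 ]
side 155 [0.186 0.186 0.187 0.187 0.187 0.187 0.189 0.189 0.191 0.193 0.194 0.194]
[ 0.48206959 -0.22103745  0.1856582 ] [ 0.50335578 -0.20537416  0.20476359]
scene 533 [0.184 0.187 0.188 0.189 0.191 0.191 0.192 0.193 0.194 0.194 0.194 0.194]
[ 0.48274806 -0.23361279  0.18384066] [ 0.5015766  -0.20771282  0.20355473]
```

The wrist, side and scene cameras all put the real finger ends about 37 mm short of the reported TCP, so the fingers closed above the collar. The collar hasn't moved, so I'll reopen and go 37 mm deeper.

Call:
carry_out(
  motion=[
    [[0,0,0],0],
    [[0,0,0],0],
    [[0,0,0],0],
    [[0,0,0],0],
    [[0,0,0],0],
    [[0,0,0],0],
    [[0,0,0.2],0],
    [[0,0,0.4],0],
    [[0,0,0.6],0],
    [[0,0,0.65],0],
    [[0,0,0.65],0],
  ],
  hand=-1,
)

```text
time_s: 7.7
ee_pos: [0.4911, -0.2202, 0.0186]
eef_rot: [-3.14, 0.002, 0.2]
force: [-0.1, 0.6, 1.0]
grip_width: 0.0853
grip_force: 0.0
```

```bash
python3 - <<'E'
from h import *
mv(.4905,-.2205,-.026,.2)
im,D=camera("wrist"); c=cam("wrist")
for r in finder.cut_out("wrist","collar"):
        P,u,v=cloud(c,D,r["mask"]); t=P[(P[:,2]>.02)&(P[:,2]<.032)]
        print(r["conf"],len(P),"top",len(t),[cv2.minEnclosingCircle(x.astype(np.float32)) for x in (t[:,:2],P[P[:,2]>.003][:,:2])] if len(t) else 0)
E
```

```text
shift [-0.0028, 0.0011, 0.2232] turn 0.0 t 7.7 pos [ 0.4911 -0.2202  0.0186] rpy [-3.1403e+00  1.6000e-03  2.0000e-01] w 0.0853 F [-0.1  0.6  1. ]
0.98 2837 top 1287 [((0.49208465218544006, -0.22157733142375946), 0.01602807082235813), ((0.492109090089798, -0.22173139452934265), 0.023962927982211113)]
```

Call:
carry_out(
  motion=[
    [[0.004,0.004,0.12],0],
    [[0.004,0.004,0.18],0],
    [[0.004,0.004,0.22],0],
    [[0.004,0.004,0.22],0],
  ],
)

```text
time_s: 8.2
ee_pos: [0.4923, -0.221, -0.0249]
eef_rot: [-3.141, 0.0, 0.2]
force: [-0.0, 1.1, 0.3]
grip_width: 0.094
grip_force: 0.0
```

Call:
carry_out(
  motion=[
    [[0,0,0],0],
    [[0,0,0],0],
    [[0,0,0],0],
    [[0,0,0],0],
    [[0,0,0],0],
    [[0,0,0],0],
    [[0,0,0],0],
    [[0,0,0],0],
    [[0,0,0],0],
    [[0,0,0],0],
  ],
  hand=1,
  force=25,
)

```text
time_s: 9.2
ee_pos: [0.4924, -0.2211, -0.0248]
eef_rot: [3.142, -0.0, 0.2]
force: [0.5, -0.4, -0.9]
grip_width: 0.031
grip_force: 25.0
```

Call:
carry_out(
  motion=[
    [[0,0,-0.25],0],
    [[0,0,-0.5],0],
    [[0,0,-0.7],0],
    [[0.06,-0.25,-0.7],0],
    [[0.12,-0.5,-0.7],0],
    [[0.18,-0.75,-0.7],0],
    [[0.23,-0.98,-0.7],0],
    [[0.23,-0.98,-0.7],0],
    [[0.23,-0.98,-0.7],0],
  ],
)

```text
time_s: 10.1
ee_pos: [0.4985, -0.019, 0.1151]
eef_rot: [3.141, 0.0, 0.202]
force: [-0.3, -0.4, -1.2]
grip_width: 0.0308
grip_force: 25.0
```

```bash
python3 - <<'E'
from h import *
mv(.5,-.02,.115,.2)
im,D=camera("wrist"); c=cam("wrist"); cv2.imwrite("pics/w3.png",im)
for q,z in(("post_tip",.05),("post_seat",.012),("stand",0),("marker_tip",.12)):
    for r in finder.pinpoint("wrist",q): print(q,r["conf"],r["location"],ray(c,r["location"],z))
P,u,v=cloud(c,D)
t=P[(P[:,0]>.54)&(P[:,0]<.66)&(abs(P[:,1])<.06)&(P[:,2]>.03)&(P[:,2]<.06)]
print(len(t),t.mean(0),t.min(0),t.max(0)); t=t[t[:,2]>.046]; print(len(t),t.mean(0) if len(t) else 0)
b=P[(P[:,2]>.009)&(P[:,2]<.0145)&(P[:,0]>.53)&(P[:,0]<.8)&(abs(P[:,1])<.1)]
print(len(b),cv2.minAreaRect(b[:,:2].astype(np.float32)))
m=P[(P[:,0]>.63)&(P[:,0]<.8)&(abs(P[:,1]-.03)<.05)&(P[:,2]>.09)]
print(len(m), np.c_[m[::max(1,len(m)//12)]])
E
```

```text
shift [0.0065, 0.0063, 0.0005] turn 0.0004 t 10.1 pos [ 0.4985 -0.019   0.1151] rpy [3.1415e+00 1.0000e-04 2.0240e-01] w 0.0308 F [-0.3 -0.4 -1.2]
post_tip 0.61 [314.3, 68.9] [0.60295574 0.00794354 0.05      ]
post_seat 0.73 [312.6, 79.2] [0.59683131 0.009297   0.012     ]
stand 0.77 [318.1, 75.6] [0.6017024  0.00519593 0.        ]
127 [0.60214651 0.00728603 0.04593517] [0.59769539 0.00291826 0.03053464] [0.60733966 0.01232101 0.05011195]
71 [0.60247932 0.00739767 0.04796428]
10630 ((0.6090033054351807, 0.00897727906703949), (0.10804461687803268, 0.08023714274168015), 11.700900077819824)
0 []
```

View pics/w3.png

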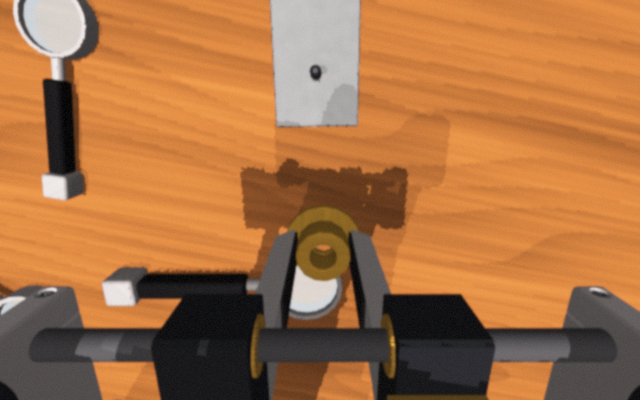

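The post tip shows at (316,72), giving (0.6027, 0.0077), and the plate yaw is about 0.204. The collar is held between the fingers, so I'll measure where it sits in the hand.

```bash
python3 - <<'E'
from h import *
o=ctrl.get_obs();im,D=camera("wrist"); c=cam("wrist"); Rt=Ro.from_euler('xyz',o["eef_rot"]).as_matrix()
print(o["ee_pos"])
for r in finder.cut_out("wrist","collar"):
    P,u,v=cloud(c,D,r["mask"]); T=(P-o["ee_pos"])@Rt
    print(r["conf"],r["location"],len(T),np.histogram(T[:,2],bins=np.arange(-.07,.0,.004)))
    for lo,hi in((-.055,-.047),(-.036,-.027)):
        t=T[(T[:,2]>lo)&(T[:,2]<hi)]
        if len(t)>5: print(lo,len(t),t.min(0),t.max(0),cv2.minEnclosingCircle(t[:,:2].astype(np.float32)))
mv(.6027,.0077,.065,.204)
E
```

```text
[ 0.49850888 -0.02097991  0.11501586]
0.8 [322.4, 240.1] 3586 (array([  0,   0,   0,   0, 767, 994, 217, 199, 192, 609, 594,   7,   0,
         0,   0,   0,   0]), array([-0.07 , -0.066, -0.062, -0.058, -0.054, -0.05 , -0.046, -0.042,
       -0.038, -0.034, -0.03 , -0.026, -0.022, -0.018, -0.014, -0.01 ,
       -0.006, -0.002]))
-0.055 1702 [-0.01702982 -0.01532887 -0.05205703] [ 0.01452524  0.01512951 -0.04701778] ((-0.0012838406255468726, 0.0002092910435749218), 0.016063174232840538)
-0.036 1289 [-0.00970952 -0.02155325 -0.03598204] [ 0.02267995  0.02080762 -0.02702556] ((0.008144793100655079, -0.0003685103729367256), 0.021281490102410316)
shift [0.5386, -0.0364, 0.2503] turn -0.0009 t 10.45 pos [ 0.4985 -0.0207  0.1151] rpy [-3.1416e+00  2.0000e-04  1.9860e-01] w 0.0312 F [ 0.1  0.7 -2.2]
```

Call:
carry_out(
  motion=[
    [[0.25,-0.018,0],0],
    [[0.45,-0.036,0],0],
    [[0.545,-0.036,0.1],0],
    [[0.545,-0.036,0.25],0],
    [[0.545,-0.036,0.36],0],
    [[0.545,-0.036,0.38],0],
    [[0.545,-0.036,0.38],0],
    [[0.545,-0.036,0.38],0],
  ],
)

```text
time_s: 11.25
ee_pos: [0.6047, 0.0086, 0.0406]
eef_rot: [3.141, -0.002, 0.2]
force: [-0.1, 0.5, -0.9]
grip_width: 0.0306
grip_force: 25.0
```

```bash
python3 - <<'E'
from h import *
mv(.6040,.0080,-.012,.204)
n=0
for n in("side","scene"):
    im,D=camera(n); c=cam(n); P,u,v=cloud(c,D)
    rel=P-np.array([.6027,.0077,0]); r=np.hypot(rel[:,0],rel[:,1])
    m=(r<.04)&(P[:,2]>.06)&(P[:,2]<.068)
    if m.sum(): print(n,"flange",m.sum(),P[m].mean(0),cv2.minEnclosingCircle(P[m][:,:2].astype(np.float32)))
    m=(r<.012)&(P[:,2]>.018)&(P[:,2]<.055)
    if m.sum(): print(n,"post",m.sum(),P[m].mean(0),P[m].min(0),P[m].max(0))
    K,R,o=c; q=R.T@(np.array([.6027,.0077,.05])-o); q=K@q/q[2]; x,y=int(q[0]),int(q[1])
    cv2.imwrite(f"pics/p_{n}.png",cv2.resize(im[max(0,y-40):y+40,x-50:x+50],None,fx=4,fy=4,interpolation=cv2.INTER_CUBIC))
a=cv2.imread("pics/p_side.png");b=cv2.imread("pics/p_scene.png");h=min(len(a),len(b))
cv2.imwrite("pics/p1.png",np.hstack([a[:h],b[:h]]))
o=[ctrl.get_obs()["ee_pos"] for _ in range(1)];print(o)
E
```

```text
shift [-0.0045, 0.0022, 0.2631] turn -0.0007 t 11.25 pos [0.6047 0.0086 0.0406] rpy [ 3.1411e+00 -1.9000e-03  1.9960e-01] w 0.0306 F [-0.1  0.5 -0.9]
side flange 13 [0.60214994 0.02265389 0.06644303] ((0.6038045287132263, 0.009401613846421242), 0.023733053356409073)
side post 27 [0.60404569 0.01192738 0.03067961] [0.60012277 0.00788835 0.01957898] [0.60884038 0.01469315 0.04276664]
scene flange 3 [ 0.60617954 -0.00785663  0.0668867 ] ((0.6065804958343506, -0.00639328733086586), 0.013401267118752003)
scene post 18 [0.60226349 0.00664777 0.03175721] [0.59701378 0.00343403 0.02082157] [0.60655844 0.01428051 0.04481704]
[array([0.60467825, 0.00873368, 0.04064066])]
```

View pics/p1.png

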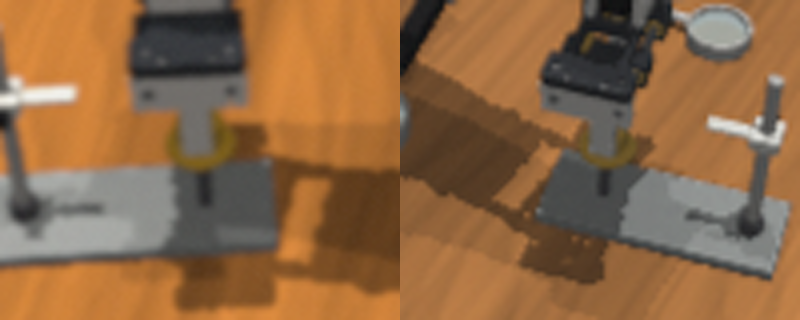

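Both crops show the collar centred over the dark post, with the pointer and column well clear. Threading it in steps.

Call:
carry_out(
  motion=[
    [[-0.003,0.002,0.02],0],
    [[-0.003,0.002,0.05],0],
    [[-0.003,0.002,0.08],0],
    [[-0.003,0.002,0.11],0],
    [[-0.003,0.002,0.13],0],
    [[-0.003,0.002,0.13],0],
  ],
)

```text
time_s: 11.95
ee_pos: [0.603, 0.0084, 0.0123]
eef_rot: [-3.141, 0.001, 0.2]
force: [-0.1, -1.4, -1.9]
grip_width: 0.0306
grip_force: 25.0
```

Call:
carry_out(
  motion=[
    [[0,0,0.03],0],
    [[0,0,0.06],0],
    [[0,0,0.09],0],
    [[0,0,0.11],0],
    [[0,0,0.118],0],
    [[0,0,0.118],0],
  ],
)

```text
time_s: 12.55
ee_pos: [0.6033, 0.0084, -0.0107]
eef_rot: [-3.141, 0.0, 0.2]
force: [-0.5, -0.0, -0.9]
grip_width: 0.0311
grip_force: 25.0
```

Call:
carry_out(
  motion=[
    [[0,0,0.006],0],
    [[0,0,0.01],0],
    [[0,0,0.01],0],
  ],
)

```text
time_s: 12.85
ee_pos: [0.6035, 0.0084, -0.0124]
eef_rot: [-3.142, -0.0, 0.2]
force: [-0.2, 0.1, -1.2]
grip_width: 0.0308
grip_force: 25.0
```

Within about 1 mm of the plate, so I'll release and let it drop.

Call:
carry_out(
  motion=[
    [[0,0,0],0],
    [[0,0,0],0],
    [[0,0,0],0],
    [[0,0,0],0],
    [[0,0,0],0],
    [[0,0,0],0],
    [[0,0,0],0],
    [[0,0,0],0],
  ],
  hand=-1,
)

```text
time_s: 13.65
ee_pos: [0.6034, 0.0084, -0.0125]
eef_rot: [-3.142, -0.0, 0.2]
force: [0.1, 0.0, 0.1]
grip_width: 0.0912
grip_force: 0.0
```

Call:
carry_out(
  motion=[
    [[0,0,-0.2],0],
    [[0,0,-0.4],0],
    [[0,0,-0.6],0],
    [[-0.2,0,-0.7],0],
    [[-0.4,0,-0.8],0],
    [[-0.5,0,-0.8],0],
    [[-0.5,0,-0.8],0],
  ],
)

```text
time_s: 14.35
ee_pos: [0.5042, -0.0118, 0.1486]
eef_rot: [3.141, -0.001, 0.199]
force: [0.6, -0.7, 0.3]
grip_width: 0.094
grip_force: 0.0
```

```bash
python3 - <<'E'
from h import *
im,D=camera("wrist"); c=cam("wrist"); cv2.imwrite("pics/w4.png",im)
for r in finder.cut_out("wrist","collar"):
    P,u,v=cloud(c,D,r["mask"]); print(r["conf"],r["location"],len(P))
    for lo,hi in((.034,.042),(.014,.022)):
        t=P[(P[:,2]>lo)&(P[:,2]<hi)]
        if len(t)>5: print(lo,len(t),np.median(t[:,2]),cv2.minEnclosingCircle(t[:,:2].astype(np.float32)))
# pointer height
for n in("side","scene"):
    im,D=camera(n); c=cam(n); P,u,v=cloud(c,D)
    sx=np.array([np.cos(.204),np.sin(.204)]); rel=P[:,:2]-np.array([.6027,.0077])
    a=rel@sx; b=rel@[-sx[1],sx[0]]
    m=(abs(a-.092)<.012)&(abs(b)<.012)&(P[:,2]>.08)&(P[:,2]<.17)
    if m.sum(): print(n,"pointer",m.sum(),np.percentile(P[m][:,2],[0,10,50,90,100]),P[m].mean(0),a[m].min())
    for r in finder.pinpoint(n,"marker_tip"):
        # intersect with vertical line of marker tip
        K,R,o=c; d=R@np.linalg.solve(K,[*r["location"],1]); tip=np.array([.6027,.0077])+.079*sx
        k=d[:2]@(tip-o[:2])/(d[:2]@d[:2]); print(n,r["conf"],r["location"],"z at tip",(o+k*d),tip)
mv(.503,.244,.1,.05)
E
```

```text
0.57 [329.0, 81.7] 1510
0.034 674 0.03660817759245502 ((0.6031584739685059, 0.0081994803622365), 0.016034625470638275)
0.014 813 0.016770623351369196 ((0.6032454967498779, 0.00762327341362834), 0.023574570193886757)
side pointer 35 [0.11447434 0.11748674 0.11953602 0.12122876 0.12216694] [0.69281513 0.02864033 0.11937338] 0.08189293512535278
side 0.57 [261.0, 195.2] z at tip [0.68281121 0.02469392 0.11447557] [0.68006186 0.02370445]
scene pointer 28 [0.1192597  0.11988949 0.12158044 0.12365627 0.12521753] [0.69257551 0.02891924 0.12174006] 0.08048663437743862
scene 0.57 [359.6, 207.9] z at tip [0.68046836 0.02384972 0.12483896] [0.68006186 0.02370445]
shift [0.2401, -1.2539, 0.2351] turn 0.0239 t 14.65 pos [ 0.5059 -0.0113  0.147 ] rpy [-3.1413e+00  9.0000e-04  2.0030e-01] w 0.0941 F [ 0.3 -0.2  0.4]
```

The collar is seated: the hub and flange tops read 36.6 and 16.8 mm, and it's on the post axis within 1 mm. The pointer is at about 0.119 m. On to the loupe.

Call:
carry_out(
  motion=[
    [[0.02,-0.25,0],0.0239],
    [[0.02,-0.5,0],0.0239],
    [[0.02,-0.75,0],0.0239],
    [[0.02,-1.0,0],0.0239],
    [[0.02,-1.0,0],0.0239],
    [[0.02,-1.0,0],0.0239],
  ],
)

```text
time_s: 15.25
ee_pos: [0.4694, 0.1864, 0.1471]
eef_rot: [3.141, 0.001, 0.053]
force: [0.6, -0.7, -0.2]
grip_width: 0.0943
grip_force: 0.0
```

```bash
python3 - <<'E'
from h import *
im,D=camera("wrist"); c=cam("wrist"); cv2.imwrite("pics/w5.png",im)
for r in finder.pinpoint("wrist","loupe"): print("org",r["conf"],r["location"],ray(c,r["location"],.011))
for r in finder.pinpoint("wrist","lens_center"): print("lens",r["conf"],r["location"],ray(c,r["location"],.009))
P,u,v=cloud(c,D)
m=(P[:,0]>.40)&(P[:,0]<.66)&(P[:,1]>.19)&(P[:,1]<.31)&(P[:,2]>.004)&(P[:,2]<.035); Q=P[m]
print(len(Q),cv2.minAreaRect(Q[:,:2].astype(np.float32)))
g=im[v[m],u[m]].max(1)
h=(g<70)&(Q[:,2]>.014); H=Q[h]; print("handle",len(H),cv2.minAreaRect(H[:,:2].astype(np.float32)),np.percentile(H[:,2],[5,50,95]),cv2.fitLine(H[:,:2].astype(np.float32),cv2.DIST_HUBER,0,.01,.01).ravel())
L=Q[(Q[:,0]>.555)]; print("rim",len(L),cv2.minEnclosingCircle(L[:,:2].astype(np.float32)),np.percentile(L[:,2],[5,50,95]))
mv(.503,.244,.05,.05)
E
```

```text
org 0.85 [158.1, 273.1] [0.33841476 0.38130848 0.011     ]
org 0.67 [273.4, 141.8] [0.50693107 0.24040292 0.011     ]
org 0.66 [389.4, 262.0] [0.36826212 0.09793724 0.011     ]
org 0.47 [498.8, 60.3] [0.60098408 0.0126815  0.011     ]
lens 0.94 [273.3, 49.2] [0.5997159  0.24146317 0.009     ]
lens 0.77 [241.4, 324.1] [0.26702052 0.28083166 0.009     ]
lens 0.71 [492.6, 256.5] [ 0.38112538 -0.02765705  0.009     ]
5466 ((0.5334883332252502, 0.24987030029296875), (0.06104914844036102, 0.19371677935123444), 84.70825958251953)
handle 1187 ((0.5041270852088928, 0.24072544276714325), (0.08932776004076004, 0.015028723515570164), 0.6749718189239502) [0.01836578 0.02097133 0.02226667] [0.99981606 0.0191778  0.5050933  0.2402984 ]
rim 3505 ((0.5926206707954407, 0.24318890273571014), 0.0377378836274147) [0.01006247 0.0117148  0.01774605]
shift [0.1792, -0.2908, 0.4865] turn -0.0002 t 15.4 pos [0.4701 0.1842 0.1473] rpy [3.1413e+00 3.0000e-04 4.8500e-02] w 0.0942 F [-0.1  0.4 -0.1]
```

View pics/w5.png

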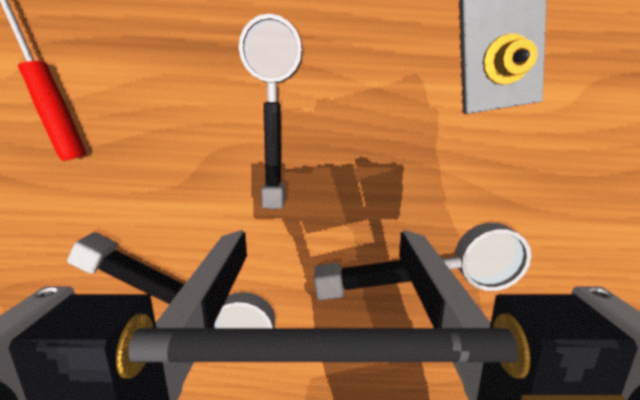

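The loupe's handle runs from (272,105) to (272,185) with the lens at (270,48). That puts the handle middle at (0.504, 0.2407) with a yaw of about 0.016. The collar on the post is visible at (510,58).

Call:
carry_out(
  motion=[
    [[0.1,-0.2,0.2],0.005],
    [[0.182,-0.273,0.4],0.005],
    [[0.182,-0.273,0.55],0.005],
    [[0.182,-0.273,0.58],0.005],
    [[0.182,-0.273,0.58],0.005],
  ],
)

```text
time_s: 15.9
ee_pos: [0.5033, 0.2405, 0.0314]
eef_rot: [3.141, 0.001, 0.017]
force: [0.2, -1.0, 0.5]
grip_width: 0.094
grip_force: 0.0
```

```bash
python3 - <<'E'
from h import *
im,D=camera("wrist"); c=cam("wrist")
P,u,v=cloud(c,D)
m=(P[:,0]>.40)&(P[:,0]<.66)&(P[:,1]>.21)&(P[:,1]<.275)&(P[:,2]>.004)&(P[:,2]<.035); Q=P[m]
g=im[v[m],u[m]].max(1)
H=Q[(g<70)&(Q[:,2]>.014)]; print("handle",len(H),cv2.minAreaRect(H[:,:2].astype(np.float32)),np.percentile(H[:,2],[5,50,95]),cv2.fitLine(H[:,:2].astype(np.float32),cv2.DIST_HUBER,0,.01,.01).ravel())
L=Q[(Q[:,0]>.570)]; print("rim",len(L),cv2.minEnclosingCircle(L[:,:2].astype(np.float32)),np.percentile(L[:,2],[5,50,95]))
mv(.504,.2407,-.033,.016)
E
```

```text
handle 2304 ((0.5043977499008179, 0.24420951306819916), (0.0907336175441742, 0.0177600234746933), 2.0023908615112305) [0.02082708 0.0224401  0.0236027 ] [0.9997176  0.02376373 0.5069702  0.24312532]
rim 6842 ((0.5997671484947205, 0.24573354423046112), 0.030949588865041733) [0.01189831 0.01328255 0.01937886]
shift [-0.0003, 0.001, 0.3293] turn 0.0002 t 15.95 pos [0.504  0.2409 0.0329] rpy [-3.1413e+00 -9.0000e-04  1.7100e-02] w 0.094 F [-0.1  0.4  1. ]
```

Call:
carry_out(
  motion=[
    [[0.002,-0.012,0.15],0],
    [[0.002,-0.012,0.27],0],
    [[0.002,-0.012,0.325],0],
    [[0.002,-0.012,0.325],0],
  ],
)

```text
time_s: 16.35
ee_pos: [0.5038, 0.2437, -0.0329]
eef_rot: [3.142, -0.0, 0.018]
force: [-0.1, -0.4, 0.3]
grip_width: 0.0942
grip_force: 0.0
```

Call:
carry_out(
  motion=[
    [[0,0,0],0],
    [[0,0,0],0],
    [[0,0,0],0],
    [[0,0,0],0],
    [[0,0,0],0],
    [[0,0,0],0],
    [[0,0,0],0],
    [[0,0,0],0],
    [[0,0,0],0],
    [[0,0,0],0],
    [[0,0,0],0],
    [[0,0,0],0],
  ],
  hand=1,
  force=40,
)

```text
time_s: 17.55
ee_pos: [0.5036, 0.244, -0.0335]
eef_rot: [3.142, 0.0, 0.019]
force: [-0.5, -1.1, -0.2]
grip_width: 0.0158
grip_force: 40.0
```

Call:
carry_out(
  motion=[
    [[0,0,-0.1],0],
    [[0,0,-0.25],0],
    [[0,0,-0.45],0],
    [[0,0,-0.65],0],
    [[0,0,-0.8],0],
    [[0,0,-0.85],0],
    [[0,0,-0.85],0],
    [[0,0,-0.85],0],
  ],
)

```text
time_s: 18.35
ee_pos: [0.5029, 0.2438, 0.1346]
eef_rot: [3.141, 0.002, 0.018]
force: [-0.2, -0.3, -1.9]
grip_width: 0.0154
grip_force: 40.0
```

Call:
carry_out(
  motion=[
    [[0,0.1,0],0],
    [[0,0.25,0],0],
    [[0,0.4,0],0],
    [[0,0.55,0],0],
    [[0,0.7,0],0],
    [[0,0.82,0],0],
    [[0,0.9,0],0],
    [[0,0.9,0],0],
    [[0,0.9,0],0],
  ],
)

```text
time_s: 19.25
ee_pos: [0.5064, 0.0642, 0.1352]
eef_rot: [-3.142, 0.002, 0.018]
force: [0.5, 1.0, -1.2]
grip_width: 0.0158
grip_force: 40.0
```

```bash
cat > lens.py <<'E'
from h import *
o=ctrl.get_obs(); mv(.507,.006,.077,.018)
Rt=Ro.from_euler('xyz',o["eef_rot"]).as_matrix()
im,D=camera("wrist"); c=cam("wrist")
P,u,v=cloud(c,D); T=(P-o["ee_pos"])@Rt
m=(T[:,0]>.066)&(T[:,0]<.14)&(abs(T[:,1])<.045)&(T[:,2]>-.07)&(T[:,2]<-.02); L=T[m]
print("rim tool",len(L),cv2.minEnclosingCircle(L[:,:2].astype(np.float32)),np.percentile(L[:,2],[5,50,95]))
A=np.c_[L[:,:2],np.ones(len(L))]; k=np.linalg.lstsq(A,L[:,2],rcond=None)[0]; print("glass tilt",k)
for n in("side","scene"):
    im,D=camera(n); c=cam(n); P,u,v=cloud(c,D); w=o["ee_pos"]+Rt@[.0955,0,-.047]
    m=(np.hypot(*(P[:,:2]-w[:2]).T)<.036)&(abs(P[:,2]-w[2])<.03); L=P[m]
    A=np.c_[L[:,:2]-w[:2],np.ones(len(L))]; k=np.linalg.lstsq(A,L[:,2],rcond=None)[0]
    print(n,len(L),"exp",w,"circ",cv2.minEnclosingCircle(L[:,:2].astype(np.float32)),"z",np.percentile(L[:,2],[5,50,95]),"tilt",k)
E
python3 lens.py
```

```text
shift [-0.0016, 0.2913, 0.2911] turn -0.0 t 19.25 pos [0.5064 0.0642 0.1352] rpy [-3.1415e+00  2.2000e-03  1.7800e-02] w 0.0158 F [ 0.5  1.  -1.2]
rim tool 13591 ((0.09545880556106567, -0.0005023455014452338), 0.031077207997441292) [-0.05151803 -0.04543348 -0.04411008]
glass tilt [-0.0094073   0.00023313 -0.04569021]
side 496 exp [0.6019965  0.06594555 0.18201382] circ ((0.6010323166847229, 0.06781473755836487), 0.034259434789419174) z [0.17212364 0.18035854 0.18627191] tilt [ 0.01210641 -0.06402681  0.18075848]
scene 285 exp [0.6019965  0.06594555 0.18201382] circ ((0.600084125995636, 0.06721064448356628), 0.033841896802186966) z [0.17335121 0.18276136 0.18941459] tilt [-0.03274966  0.06216939  0.18274749]
```

The loupe is level and its lens sits at tool (0.0955, 0, -0.0425). I'll move across first, then lower it.

Call:
carry_out(
  motion=[
    [[0.003,0.1,0],0],
    [[0.003,0.2,0],0],
    [[0.003,0.27,0],0],
    [[0.003,0.292,0.05],0],
    [[0.003,0.292,0.15],0],
    [[0.003,0.292,0.24],0],
    [[0.003,0.292,0.29],0],
    [[0.003,0.292,0.292],0],
    [[0.003,0.292,0.292],0],
    [[0.003,0.292,0.292],0],
  ],
)

```text
time_s: 20.4
ee_pos: [0.5091, 0.0059, 0.0789]
eef_rot: [3.142, -0.001, 0.019]
force: [-0.1, 0.2, -1.9]
grip_width: 0.0159
grip_force: 40.0
```

```bash
python3 lens.py; python3 - <<'E'
from h import *
S=np.array([.6027,.0077]); sx=np.array([np.cos(.204),np.sin(.204)])
for n in("side","scene","wrist"):
    im,D=camera(n); c=cam(n); P,u,v=cloud(c,D)
    a=(P[:,:2]-S)@sx; b=(P[:,:2]-S)@[-sx[1],sx[0]]
    m=(abs(a-.092)<.012)&(abs(b)<.012)&(P[:,2]>.08)&(P[:,2]<.17)
    if m.sum(): print(n,"pointer top",m.sum(),np.percentile(P[m][:,2],[10,50,90]))
    r=np.hypot(*(P[:,:2]-S).T); t=P[(r<.03)&(P[:,2]>.033)&(P[:,2]<.043)]
    if len(t)>5: print(n,"collar hub",len(t),t.mean(0))
im,_=camera("side"); im2,_=camera("scene")
f=lambda i,x,y:cv2.resize(i[y-60:y+60,x-65:x+65],None,fx=3,fy=3,interpolation=cv2.INTER_CUBIC)
cv2.imwrite("pics/fin.png",np.hstack([f(im,290,200),f(im2,345,205)]))
mv(.5075,.0058,.0765,.018)
E
```

```text
shift [-0.0103, -0.0009, 0.0095] turn 0.0001 t 20.4 pos [0.5091 0.0059 0.0789] rpy [ 3.1415e+00 -1.3000e-03  1.8600e-02] w 0.0159 F [-0.1  0.2 -1.9]
rim tool 13563 ((0.09525606036186218, -6.213804590515792e-05), 0.031072000041604042) [-0.05119502 -0.04511719 -0.043771  ]
glass tilt [-0.00947079 -0.00065857 -0.04535816]
side 418 exp [0.60449099 0.00763963 0.12603548] circ ((0.6030115485191345, 0.010073544457554817), 0.03433244302868843) z [0.11518863 0.12391484 0.12983949] tilt [ 0.01383584 -0.06632645  0.1242388 ]
scene 283 exp [0.60449099 0.00763963 0.12603548] circ ((0.6027368307113647, 0.007022914942353964), 0.0334632582962513) z [0.11830013 0.1262464  0.13206901] tilt [-0.02153285  0.06607373  0.12624042]
side pointer top 36 [0.11814287 0.1199216  0.12110312]
side collar hub 70 [0.60359316 0.01113895 0.0369967 ]
scene pointer top 28 [0.11982209 0.12249885 0.12411482]
scene collar hub 54 [0.60232333 0.00611836 0.03832122]
shift [-0.0058, -0.0004, 0.0089] turn 0.0001 t 20.8 pos [0.5087 0.0057 0.0783] rpy [-3.1416e+00 -2.0000e-04  1.8500e-02] w 0.0154 F [ 0.2  0.3 -1.6]
```

View pics/fin.png

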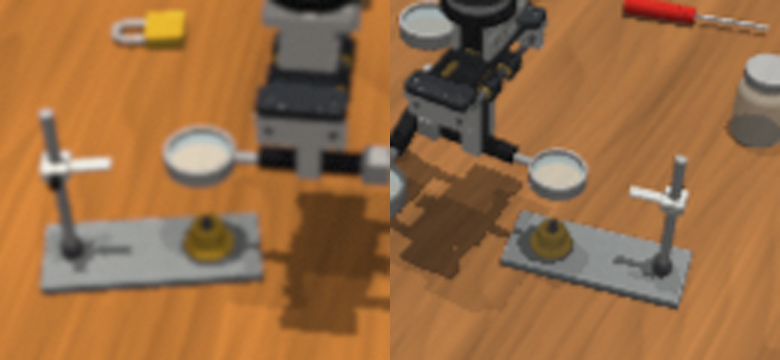

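Both views show the loupe level over the post, about level with the pointer and clear of everything, with the collar seated. I'll trim it down 2 mm and let it settle.

Call:
carry_out(
  motion=[
    [[-0.005,0,0.005],0],
    [[-0.005,0,0.01],0],
    [[-0.005,0,0.01],0],
    [[-0.005,0,0.01],0],
    [[-0.005,0,0.01],0],
    [[-0.005,0,0.01],0],
    [[-0.005,0,0.01],0],
    [[-0.005,0,0.01],0],
  ],
)

```text
time_s: 21.6
ee_pos: [0.5076, 0.0057, 0.0762]
eef_rot: [3.142, -0.0, 0.018]
force: [0.6, -0.0, -1.6]
grip_width: 0.0157
grip_force: 40.0
```

```bash
python3 -c "
from h import *
mv(.5075,.0058,.0765,.018); print(ctrl.hand_in())"
```

```text
shift [-0.0006, -0.0005, -0.0017] turn 0.0001 t 21.6 pos [0.5076 0.0057 0.0762] rpy [ 3.1416 -0.      0.0184] w 0.0157 F [ 0.6 -0.  -1.6]
the job is handed in; nothing more can be done
None
```

I handed the job in at 21.6 s: the collar is on the post, flat on the plate and let go, and the smallest loupe is held level over it at about the pointer's height; hand-in returned no verdict.

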